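Draw the honing steel from the knife block and lay it beside the chef's knife

ROBOT

A 6-joint arm with a two-finger parallel gripper is mounted at the origin on the work surface; the furniture and walls round the work are solid. World frame = base frame: x ahead of the robot, y to its left, z up, the work surface at z = 0. Lengths are in mm, angles in rad, forces in N, time in s.
With the tool pointing down it reaches from about 275 to 725 mm from the base axis. Payload 15.9 kg.
Tool frame: the origin (TCP) lies at the very end of the fingers, on their centre line; the grasp point (between the pads) lies 19 mm behind it (manip.tcp_to_grasp is the z of the grasp point in the tool frame, in mm); z points along the fingers, y is the line along which they close (so a half turn about z gives the same grasp; the last joint's range is limited). The gripper opens to 85 mm and grips with 20 to 120 N. Pads are 22 mm wide; open, the fingers measure 114 mm over their backs; the gripper's body (76 mm by 85 mm) begins 54 mm behind the grasp point. The pads swing forward as they close: fully open they stand 13 mm farther back than shut.
Start: joints at [-1.204, 0.213, -0.034, 1.323, 0, 1.571], TCP at [179.308, -466.727, 231.306] pointing down, gripper open.
Joint ranges: [-2.98, 2.98], [-0.74, 1.72], [-1.14, 1.35], [-2.1, 2.04], [-1.57, 1.44], [-3.14, 3.14]. Speed limits (rad/s): [1.89, 1.89, 2.39, 2.57, 3.14, 3.14].

INTERFACE

Orientations are given as a rotation vector (axis times angle).
In Python, from bench import monitor, get_image, calibration, workorder, manip gives the robot as it stands.
- The arm moves only by the tool jog_arm, never from a script. Its argument "plan" is a list of rows, each a list of 3 entries, a list of its own where there are three numbers: the shift along the world's x, y, z in mm, then the turn, a rotation vector about the world's x, y, z in degrees, then the closure, from 0 (fully open) to 1 (shut). In form: [[[tx, ty, tz], [wx, wy, wz], gripper], ...]. A call has 1 to 5 rows; each row is the pose to reach, as a shift and turn from the pose commanded when the call began; what a row does not reach only later rows make up. A row lasts 1/10 s, in which the tool goes at most 50 mm and 8.59 degrees, less where a joint would pass 70% of its speed; a pose out of reach is approached as far as the arm can. A call with a gripper value outside its range is refused whole. The fingers move at their own pace and stop on an object; "newtons" is the grip in N (left out, the last holds). Time passes only in rows, so rows that repeat a pose let the fingers close. It gives the time, the measured TCP pose, the force, the opening and the grip force at its end, in the units of the state.
- monitor.state(): the state, without advancing time (a new reading comes with each control period).
- get_image(name): name is "scene" or "top" or "wrist"; returns the picture (480x640x3 uint8, blue, green, red); there is no depth.
- calibration(name): a dict with "fx", "fy", "cx", "cy" (pixels), "view" (4x4, takes a point from world to camera coordinates); the wrist camera has in their place "mount" (4x4, takes a point from camera to tool coordinates, whose origin is the TCP and whose axes are the flange's). Camera axes: x right, y down, z forward; pixel columns grow to the right and rows downward; lengths in mm; the calibration is good to about 2 mm. A picture is of the moment at which its call begins: read the wrist's pose just before it. calibration takes no time and is no camera call.
- workorder.job_done(): hands the job in; it is judged then, once.
The state is a dict: "time_s": time; "joint_pos": joint angles; "joint_velocities": joint speeds; "tau": joint torques, N m; "tool_pos": TCP position; "eef_rot": TCP orientation; "wrist_force": force on the tool from outside, world axes, zero at the start; "ft_torque": the same for the moment, N m; "opening": finger opening in mm; "grip_force": force on a finger pad.
Only numpy, scipy, OpenCV 4.12 (cv2) and the standard library are available. Lean on these libraries where they do the work, as an engineer would, in place of code of your own. Each camera call takes 0.05 s, during which the arm holds its last target. There are 200 camera calls.

TASK

The chef's knife on the cutting board needs honing. Draw the honing steel out of the slanted knife block and lay it down gently, flat on the cutting board alongside the chef's knife with its handle at the same end as the knife's, but not touching the knife. Leave the block and its two other knives, the chef's knife and the seasonings beside the work where they stand.

Things in the scene. Friction and masses are not known exactly. Their poses are not given: they have to be found in the camera images.
- steel: Honing steel, 199 mm, 0.16 kg: rod 11 mm thick, square guard plate 30 x 30 x 6 mm, black square handle with bevelled corners from 3 to 94 mm behind the guard, small ring on its end. Origin: middle of the guard, on the axis; x along the rod to its tip (105 mm), y and z normal to the handle's flats. At the start it is fully in its bore: x points 45 degrees down into the block, y is level.
- steel_grip (a point): Middle of the steel's handle, on its axis, 45 mm behind the guard: a good place to grip, across the two side flats (26 mm wide here, 21 mm at the handle's ends). The handle slopes 45 degrees up out of the block toward the robot, with over 25 mm free on each side for a finger.
- steel_butt (a point): Rear end of the steel's handle, on the axis, 94 mm behind the guard.
- knife_block: Wooden knife block, 170 mm wide, 172 mm high, 2.2 kg, loose on rubber feet. Its face looks 45 degrees up toward the robot and holds, from right to left: the steel, an empty slot, two knives. Origin on the worktop under the middle of the face (which is 137 mm up); x points to its back (127 mm), y to its left as seen from the robot, z up.
- bore_mouth (a point): Mouth of the steel's bore in the block's face, 55 mm right of the block's middle, 137 mm up. The bore, 14 mm wide and 116 mm deep, runs 45 degrees down to the block's back: (0.707, 0, -0.707) in block axes. The steel must be drawn 105 mm or more straight along it to come free; only weight and friction hold it.
- carving_knife: Knife that stays in the block, black riveted handle 24 x 16 mm, 98 mm long, 77 mm to the left of the steel (y = +22 mm of the block), its end 217 mm above the worktop. Origin at its bolster by the face, x along the blade into the block.
- paring_knife: Knife that stays in the block, black riveted handle 21 x 16 mm, 80 mm long, 111 mm to the left of the steel (y = +56 mm of the block), its end 203 mm above the worktop. Origin and axes as for the carving knife.
- board: Wooden cutting board, 250 x 200 x 18 mm, fast on the worktop, with a hand hole 16 x 70 mm near its far short side. Origin at the middle of its underside; x along its long side away from the robot, y to the left, top at z = 18 mm.
- chef_knife: Chef's knife lying flat on the board, 225 mm: black riveted handle 25 x 18 mm, 100 mm long, toward the robot; blade 125 mm, edge up to 26 mm right of the axis. Origin on the axis at the bolster, 9 mm above the board; x to the tip, y to the left. It lies up to 30 mm left or right of the board's middle; the steel has room 70 mm from its axis on the wider side.
- oil_bottle: Bystander: small glass oil bottle, 58 mm across, 208 mm tall, on the worktop left of the work. Origin in the middle of its foot.
- pepper_mill: Bystander: wooden pepper mill, 58 mm across, 170 mm tall, left of the work. Origin in the middle of its foot.
- salt_shaker: Bystander: small salt shaker with grey cap, 44 mm across, 90 mm tall, left of the work. Origin in the middle of its foot.
Things that resemble listed ones, but are neither listed nor needed, are in the scene too. What is shaped like the steel but blue is not meant.

How it is judged:
By the outcome, as a careful person would: the job done as asked, in the order asked, and still so for the second after the job is handed in, with the robot touching nothing.
It also fails if it takes over 53 s, if anything falls off the work surface, if the arm or the gripper's body presses on something with over 40 N, if the wrist force passes 120 N, or if a joint passes its speed limit or range.

## Working session

There is one attempt and no reset: what is moved stays moved. The work goes in short steps, Python scripts to look and compute and a tool call to move; the robot and the scene stay as the last step left them, time stands still between calls to the robot, and variables do not carry over. Pictures are saved under pics/ and viewed, at most 10 in all, crops included, and the job is handed in when it is done.

Besides the shell and the picture viewer there is one more tool, called after "Request:" as name([rows], argument=value, ...), one row to a line, values as JSON. jog_arm: Moves the arm, as the interface text tells. Its arguments: {"type":"object","properties":{"plan":{"type":"array"},"newtons":{"type":"number"}},"required":["plan"]}

```bash
mkdir -p pics; ls; python3 - <<'E'
from bench import monitor,get_image,calibration,manip
import cv2,numpy as np
s=monitor.state();print({k:np.round(v,3).tolist() for k,v in s.items()},manip.tcp_to_grasp)
for n in("scene","top"):
    cv2.imwrite(f"pics/{n}0.png",get_image(n));c=calibration(n);print(n,c['fx'],c['fy'],c['cx'],c['cy'],np.round(c['view'],3).tolist())
print(np.round(calibration("wrist")['mount'],3).tolist())
E
```

```text
pics
{'time_s': 0.0, 'joint_pos': [-1.204, 0.213, -0.035, 1.323, 0.0, 1.571], 'joint_velocities': [0.001, 0.0, 0.002, -0.001, -0.001, -0.001], 'tau': [-0.001, -68.617, 48.712, 0.018, 0.0, -0.0], 'tool_pos': [179.212, -466.418, 230.807], 'eef_rot': [-3.088, -0.573, 0.0], 'wrist_force': [0.092, -0.415, -0.007], 'ft_torque': [-0.006, -0.012, 0.044], 'grip_force': 0.0, 'opening': 85.988} -18.700000000000003
scene 552.5642981171762 552.5642981171762 331.36198382831554 247.11715737806318 [[-0.783, -0.622, -0.018, 447.874], [-0.328, 0.438, -0.837, 253.126], [0.529, -0.649, -0.547, 1099.879], [0.0, 0.0, 0.0, 1.0]]
top 434.8241023941322 434.8241023941322 309.72255275914176 238.43242550073379 [[0.027, -1.0, 0.016, 50.605], [-0.98, -0.03, -0.198, 545.843], [0.199, -0.011, -0.98, 1236.177], [0.0, 0.0, 0.0, 1.0]]
[[0.001, -0.953, -0.304, 78.036], [1.0, 0.001, 0.001, -1.244], [-0.0, -0.304, 0.953, -142.38], [0.0, 0.0, 0.0, 1.0]]
```

View pics/scene0.png

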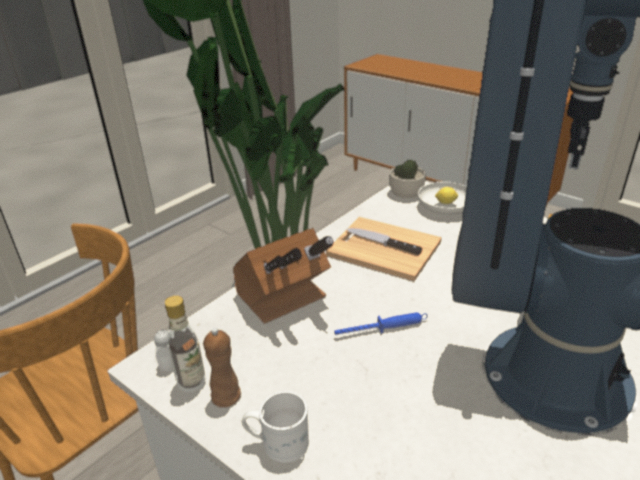

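View pics/top0.png

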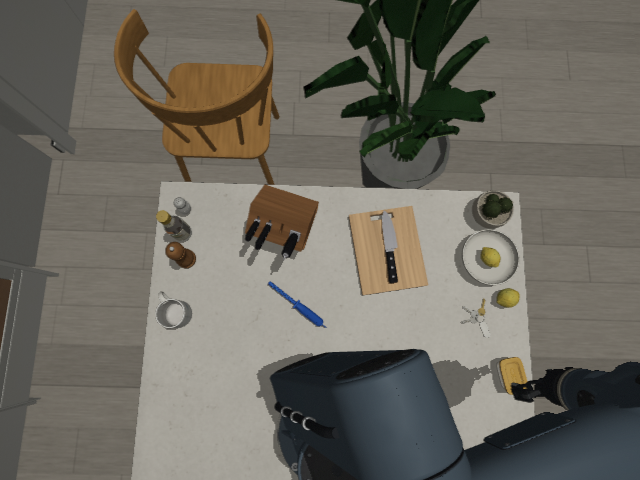

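Candidates for the steel: top view black handle (290,244) on the right of the block, the black carving (263,237) and paring (251,230) handles, and the blue decoy (298,305). By description it is the rightmost in the block, scene (321,246). I'll check in a close crop.

```bash
cat > h.py <<'E'
import numpy as np,cv2
from scipy.spatial.transform import Rotation as R
from bench import monitor,get_image,calibration,manip
def cam(n,st=None):
    c=calibration(n)
    if n=="wrist":
        T=np.eye(4);T[:3,:3]=R.from_rotvec(st["eef_rot"]).as_matrix();T[:3,3]=st["tool_pos"]
        W=T@np.array(c["mount"])
    else: W=np.linalg.inv(np.array(c["view"]))
    return c,W
def ray(cw,p):
    c,W=cw;d=W[:3,:3]@np.array([(p[0]-c['cx'])/c['fx'],(p[1]-c['cy'])/c['fy'],1]);return W[:3,3],d/np.linalg.norm(d)
def onz(cw,p,z):
    o,d=ray(cw,p);return o+d*(z-o[2])/d[2]
def tri(rs):
    A=sum(np.eye(3)-np.outer(d,d) for o,d in rs);b=sum((np.eye(3)-np.outer(d,d))@o for o,d in rs);return np.linalg.solve(A,b)
def proj(cw,P):
    c,W=cw;q=np.linalg.inv(W)@np.append(P,1);return np.array([c['fx']*q[0]/q[2]+c['cx'],c['fy']*q[1]/q[2]+c['cy']])
E
python3 - <<'E'
from h import *
t=cv2.imread("pics/top0.png");s=cv2.imread("pics/scene0.png")
up=lambda a,k:cv2.resize(a,None,fx=k,fy=k,interpolation=cv2.INTER_CUBIC)
a=up(t[180:280,230:330],4);b=up(s[215:315,225:345][:,:100],4);b=up(s[220:320,240:340],4)
cv2.imwrite("pics/crop1.png",np.hstack([a,b]))
c=cam("top")
hsv=cv2.cvtColor(t,cv2.COLOR_BGR2HSV)
print("board px hsv",hsv[270,370],hsv[205,283],hsv[225,365])
m=cv2.inRange(hsv,(8,70,120),(25,255,255));m[:,:340]=0;m[:,440:]=0;m[300:]=0;m[:200]=0
k=max(cv2.findContours(m,0,2)[0],key=cv2.contourArea);r=cv2.minAreaRect(k)
print(np.round([onz(c,p,18) for p in cv2.boxPoints(r)],0).tolist(),np.round(onz(c,r[0],18)))
m=(t.max(2)<60).astype(np.uint8)*255;m[:,:375]=0;m[:,405:]=0;m[:240]=0;m[290:]=0
k=max(cv2.findContours(m,0,2)[0],key=cv2.contourArea);r=cv2.minAreaRect(k)
print("knife",r,np.round([onz(c,p,36) for p in cv2.boxPoints(r)],0).tolist(),np.round(onz(c,r[0],36)))
E
```

```text
board px hsv [ 16  98 166] [ 14 152  94] [ 17  97 178]
[[630.0, -51.0, 18.0], [673.0, -253.0, 18.0], [420.0, -291.0, 18.0], [381.0, -97.0, 18.0]] [ 524. -173.   18.]
knife ((391.23760986328125, 266.8762512207031), (30.647146224975586, 9.054838180541992), 84.2894058227539) [[513.0, -161.0, 36.0], [517.0, -189.0, 36.0], [425.0, -197.0, 36.0], [422.0, -170.0, 36.0]] [ 469. -179.   36.]
```

View pics/crop1.png

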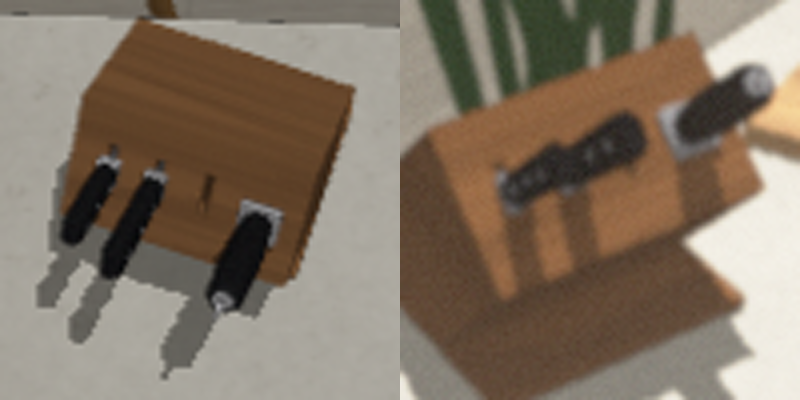

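The crop confirms it: square grey guard at top (295,235.5) and scene (312.5,252), black handle with its butt at top (285.5,255.5) and scene (330,240). The other two handles are riveted and have no guard plate.

```bash
python3 - <<'E'
from h import *
T=cam("top");S=cam("scene")
g=tri([ray(T,(295,235.5)),ray(S,(312.5,252))]);b=tri([ray(T,(285.5,255.5)),ray(S,(330,240))])
print(g,b,b-g,np.linalg.norm(b-g),proj(T,g),proj(S,g),proj(T,b),proj(S,b))
# block top back edge corners (z172) in top crop (143,18),(353,90)
p=[onz(T,(230+x/4,180+y/4),172) for x,y in((143,18),(353,90),(83,95))];print(np.round(p),np.degrees(np.arctan2(*(p[1]-p[0])[[0,1]])), np.linalg.norm(p[1]-p[0]))
E
```

```text
[535.4610809  108.75318647 135.9184687 ] [467.1992943  129.74719076 204.5500233 ] [-68.26178661  20.99400429  68.6315546 ] 99.04902833384632 [294.8242525  235.22005868] [312.90363865 252.07175   ] [285.38053845 255.30407847] [330.281809   240.04630331]
[[668. 193. 172.]
 [621.  47. 172.]
 [612. 231. 172.]] -162.19195671530247 153.1942151972632
```

Request:
jog_arm([
  [[20,20,40],[0,0,-4],0],
  [[50,55,60],[0,0,-8],0],
  [[85,90,75],[0,0,-12],0],
  [[120,125,90],[0,0,-16],0],
  [[155,160,100],[0,0,-20],0],
])

```text
time_s: 0.6
tool_pos: [332.3, -308.2, 331.3]
eef_rot: [3.141, 0.022, 0.001]
wrist_force: [0.8, -1.0, 0.7]
opening: 85.4
grip_force: 0.0
```

Request:
jog_arm([
  [[30,35,0],[0,0,-4],0],
  [[60,70,0],[0,0,-8],0],
  [[90,105,0],[0,0,-10],0],
  [[110,127,0],[0,0,-10],0],
  [[110,127,0],[0,0,-10],0],
])

```text
time_s: 1.1
tool_pos: [443.1, -180.0, 329.8]
eef_rot: [-3.131, 0.24, 0.001]
wrist_force: [-0.4, -0.2, 1.1]
opening: 85.4
grip_force: 0.0
```

```bash
python3 - <<'E'
from h import *
s=monitor.state();im=get_image("wrist");cv2.imwrite("pics/w1.png",im)
np.save("w1.npy",np.array([s["tool_pos"],s["eef_rot"]]))
print({k:np.round(s[k],3).tolist() for k in("time_s","tool_pos","eef_rot","joint_pos","wrist_force")})
E
```

```text
{'time_s': 1.1, 'tool_pos': [443.124, -180.012, 329.815], 'eef_rot': [-3.131, 0.24, 0.001], 'joint_pos': [-0.386, 0.176, 0.168, 1.564, 0.001, 2.908], 'wrist_force': [-0.361, -0.2, 1.125]}
```

View pics/w1.png

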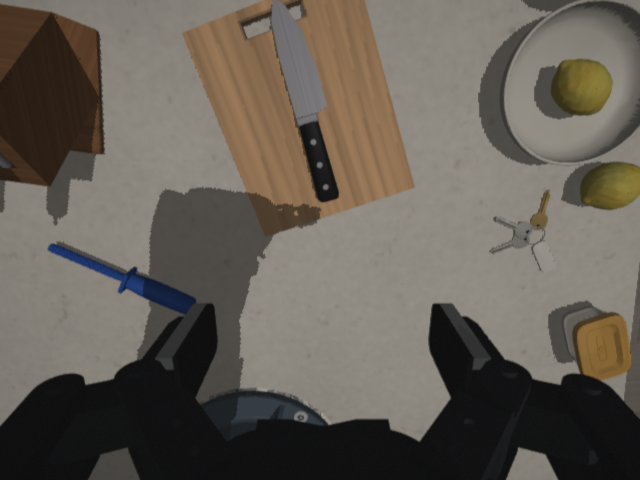

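Wrist view: the knife lies on the board with handle end (328,199), bolster (308,119) and tip (275,1). The board's near corners are (267,235) and (413,187), and the blue decoy is at (125,280).

```bash
python3 - <<'E'
from h import *
a=np.load("w1.npy");s=dict(tool_pos=a[0],eef_rot=a[1]);W=cam("wrist",s);im=cv2.imread("pics/w1.png")
m=(im.max(2)<60).astype(np.uint8)*255;m[:,:290]=0;m[:,345:]=0;m[:110]=0;m[203:]=0
k=max(cv2.findContours(m,0,2)[0],key=cv2.contourArea);r=cv2.minAreaRect(k);print(r)
P=np.array([onz(W,p,32)[:2] for p in cv2.boxPoints(r)]);print(np.round(P,1).tolist(),P.mean(0))
e=max([P[i]-P[(i+1)%4] for i in range(4)],key=np.linalg.norm);e*=np.sign(e[0]);yk=np.arctan2(e[1],e[0]);print("knife yaw",np.degrees(yk),np.linalg.norm(e))
print("tip",onz(W,(275,1),27))
C=[onz(W,p,18)[:2] for p in((267,235),(413,187),(183,33),(363,0))];print(np.round(C,1).tolist())
e=C[2]-C[0];yb=np.arctan2(e[1],e[0]);n=C[0]-C[1];print("yaw b",np.degrees(yb),np.degrees(np.arctan2(-n[0],n[1])),np.linalg.norm(n))
ex=np.array([np.cos(yb),np.sin(yb)]);ey=np.array([-ex[1],ex[0]])
mid=(C[0]+C[1])/2+125*ex;print("board ctr",mid,"knife ctr in board",(P.mean(0)-mid)@ex,(P.mean(0)-mid)@ey)
E
```

```text
((317.98114013671875, 161.4339599609375), (79.94383239746094, 21.70296859741211), 74.05460357666016)
[[516.4, -159.7], [519.3, -184.4], [427.2, -196.9], [423.7, -170.7]] [ 471.66255889 -177.95011439]
knife yaw 6.748493704941389 93.35421100696635
tip [ 644.39598799 -158.73349428   27.        ]
[[388.8, -97.5], [422.8, -289.3], [632.1, -52.0], [633.5, -251.9]]
yaw b 10.600264805231866 10.04227616292646 194.81383628861508
board ctr [ 528.64408543 -170.41111271] knife ctr in board -57.39595202837534 3.0717427896812786
```

Request:
jog_arm([
  [[5,14,0],[0,0,8.5],0.1],
  [[10,29,0],[0,0,17],0.2],
  [[15,43,0],[0,0,25.5],0.3],
  [[20,58,0],[0,0,34],0.3],
  [[24,72,0],[0,0,42.5],0.3],
])

```text
time_s: 1.65
tool_pos: [465.1, -110.9, 330.4]
eef_rot: [3.006, 0.913, -0.001]
wrist_force: [-0.5, -0.3, -0.7]
opening: 60.0
grip_force: 0.0
```

Request:
jog_arm([
  [[5,14,0],[0,0,8.5],0.3],
  [[10,29,0],[0,0,17],0.3],
  [[15,43,0],[0,0,25.5],0.3],
  [[20,58,0],[0,0,34],0.3],
  [[24,72,0],[0,0,42.5],0.3],
])

```text
time_s: 2.15
tool_pos: [489.2, -39.0, 330.4]
eef_rot: [-2.471, -1.941, 0.001]
wrist_force: [-0.1, 0.4, 0.8]
opening: 60.0
grip_force: 0.0
```

Request:
jog_arm([
  [[5,14,0],[0,0,8.5],0.3],
  [[10,29,0],[0,0,17],0.3],
  [[15,43,0],[0,0,25.5],0.3],
  [[20,58,0],[0,0,34],0.3],
  [[24,72,0],[0,0,42.5],0.3],
])

```text
time_s: 2.65
tool_pos: [513.4, 32.9, 330.4]
eef_rot: [-1.599, -2.704, 0.001]
wrist_force: [0.1, 0.3, -0.0]
opening: 59.8
grip_force: 0.0
```

Request:
jog_arm([
  [[5,14,0],[0,0,8.5],0.3],
  [[10,29,0],[0,0,17],0.3],
  [[15,43,0],[0,0,25.5],0.3],
  [[20,58,0],[0,0,34],0.3],
  [[24,72,0],[0,0,42.5],0.3],
])

```text
time_s: 3.15
tool_pos: [537.6, 104.8, 330.3]
eef_rot: [-0.51, -3.1, 0.001]
wrist_force: [0.3, -0.5, 0.7]
opening: 59.6
grip_force: 0.0
```

Request:
jog_arm([
  [[0,0,0],[2.4,7.6,0],0.3],
  [[0,0,0],[4.8,15.3,0],0.3],
  [[0,0,0],[7.2,22.9,0],0.3],
  [[0,0,0],[9,28.6,0],0.3],
  [[0,0,0],[9,28.6,0],0.3],
])

```text
time_s: 3.65
tool_pos: [503.5, 105.0, 284.9]
eef_rot: [-0.452, -2.625, -0.119]
wrist_force: [-1.0, -1.1, -0.1]
opening: 59.9
grip_force: 0.0
```

```bash
python3 - <<'E'
from h import *
s=monitor.state();im=get_image("wrist");cv2.imwrite("pics/w2.png",im)
np.save("w2.npy",np.array([s["tool_pos"],s["eef_rot"]]))
print({k:np.round(s[k],3).tolist() for k in("time_s","tool_pos","eef_rot","joint_pos","wrist_force","opening")})
print(np.round(R.from_rotvec(s["eef_rot"]).as_matrix(),3).tolist())
E
```

```text
{'time_s': 3.65, 'tool_pos': [503.494, 105.032, 284.915], 'eef_rot': [-0.452, -2.625, -0.119], 'joint_pos': [0.085, 0.697, 0.718, 2.036, 0.198, 0.381], 'wrist_force': [-1.047, -1.081, -0.086], 'opening': 59.894}
[[-0.835, 0.336, -0.436], [0.295, 0.942, 0.161], [0.465, 0.005, -0.885]]
```

View pics/w2.png

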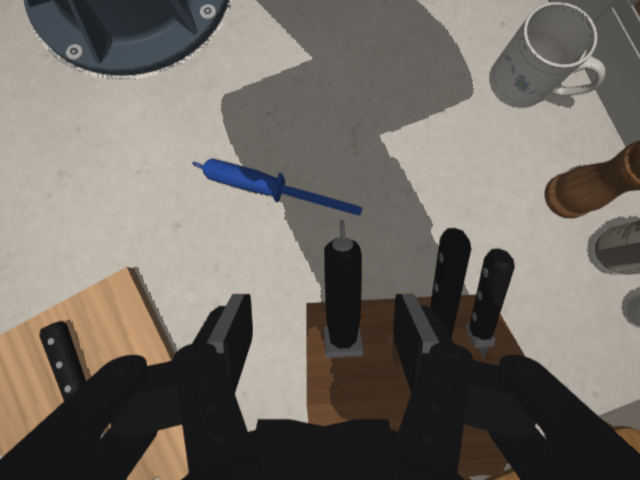

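Wrist view from above: steel handle between the fingers, butt (342,243), guard (344,347). The carving knife is at (452,265) and the paring knife at (492,290), both clear of the right finger. Joint 4 is at its limit, so I will use less tilt.

```bash
python3 - <<'E'
from h import *
a=np.load("w2.npy");s=dict(tool_pos=a[0],eef_rot=a[1]);W=cam("wrist",s)
b=onz(W,(342,243),205);g=onz(W,(344.5,345),140);print(b,g,g-b,np.linalg.norm(g-b),np.degrees(np.arctan2((g-b)[1],(g-b)[0])))
# block face top edge (front lip) line / face lower edge pixels
for p,z in (((307,304),120),((500,296),120)): print(onz(W,p,z))
T=R.from_rotvec(a[1]).as_matrix()
for yaw in(-17,-18):
  y=np.radians(yaw);u=np.array([np.cos(y),np.sin(y),0]);v=np.array([-u[1],u[0],0]);t=np.radians(22)
  z=-np.sin(t)*u-np.array([0,0,np.cos(t)]);x=np.cross(v,z);D=np.column_stack([x,v,z])
  print("turn",R.from_matrix(D@T.T).as_rotvec(degrees=True),"z",z)
  d=.7071*u-[0,0,.7071]; 
  G=((g-45*d)+(b+49*d))/2;print("G",G,"tcp",G+11*z,"pre",G-75*z)
E
```

```text
[469.56246281 132.42860865 205.        ] [540.08421317 112.74355345 140.        ] [ 70.52175035 -19.6850552  -65.        ] 97.90719417339032 -15.596253069219737
[499.15656219  94.17844401 120.        ]
[549.51943358 256.52872991 120.        ]
turn [-2.08938196 -5.32649724  2.60366256] z [-0.35823807  0.10952437 -0.92718385]
G [506.17574418 122.17260899 171.0858    ] tcp [502.23512544 123.37737704 160.8867776 ] pre [533.04359919 113.95828137 240.62458909]
turn [-2.13567018 -5.3077778   1.6044937 ] z [-0.35627204  0.1157598  -0.92718385]
G [506.16832212 122.14906922 171.0858    ] tcp [502.24932966 123.42242706 160.8867776 ] pre [532.88872524 113.46708395 240.62458909]
```

Request:
jog_arm([
  [[10,3,-10],[-2.1,-5.3,2.6],0.3],
  [[20,6,-20],[-2.1,-5.3,2.6],0.3],
  [[29,9,-25],[-2.1,-5.3,2.6],0.3],
  [[29,9,-25],[-2.1,-5.3,2.6],0.3],
])

```text
time_s: 4.1
tool_pos: [533.4, 116.2, 264.7]
eef_rot: [-0.405, -2.741, -0.081]
wrist_force: [-0.2, 0.1, -0.1]
opening: 59.9
grip_force: 0.0
```

```bash
cat > ori.py <<'E'
from h import *
import sys
yaw,t=np.radians([float(sys.argv[1]),float(sys.argv[2])])
s=monitor.state();T=R.from_rotvec(s["eef_rot"]).as_matrix()
u=np.array([np.cos(yaw),np.sin(yaw),0]);v=np.array([-u[1],u[0],0])
z=np.sin(t)*u-np.array([0,0,np.cos(t)]);D=np.column_stack([np.cross(v,z),v,z])
print({k:np.round(s[k],2).tolist() for k in("time_s","tool_pos","joint_pos","wrist_force","opening","grip_force")},"tz",np.round(T[:,2],3),"ty",np.round(T[:,1],3))
print("turn",np.round(R.from_matrix(D@T.T).as_rotvec(degrees=True),2))
E
python3 ori.py -17 -22
```

```text
{'time_s': 4.1, 'tool_pos': [533.41, 116.16, 264.7], 'joint_pos': [0.13, 0.67, 0.67, 1.91, 0.15, 0.39], 'wrist_force': [-0.23, 0.12, -0.07], 'opening': 59.94, 'grip_force': 0.0} tz [-0.349  0.108 -0.931] ty [0.289 0.957 0.003]
turn [ 0.01  0.56 -0.17]
```

Request:
jog_arm([
  [[0,-2,-24],[0,0.6,0],0.3],
  [[-7,0,-42],[0,0.6,0],0.3],
  [[-15,3,-63],[0,0.6,0],0.3],
  [[-23,5,-84],[0,0.6,0],0.3],
  [[-31,7,-104],[0,0.6,0],0.3],
])

```text
time_s: 4.6
tool_pos: [501.9, 122.8, 160.4]
eef_rot: [-0.405, -2.731, -0.079]
wrist_force: [-0.0, -0.2, -0.2]
opening: 59.8
grip_force: 0.0
```

```bash
python3 ori.py -17 -22; python3 - <<'E'
from h import *
s=monitor.state();im=get_image("wrist");cv2.imwrite("pics/w3.png",im)
np.save("w3.npy",np.array([s["tool_pos"],s["eef_rot"]]))
E
```

```text
{'time_s': 4.6, 'tool_pos': [501.89, 122.79, 160.36], 'joint_pos': [0.14, 0.6, 0.28, 1.6, 0.16, 0.41], 'wrist_force': [-0.01, -0.17, -0.22], 'opening': 59.76, 'grip_force': 0.0} tz [-0.359  0.109 -0.927] ty [ 0.29   0.957 -0.   ]
turn [ 0.   -0.02 -0.14]
```

View pics/w3.png

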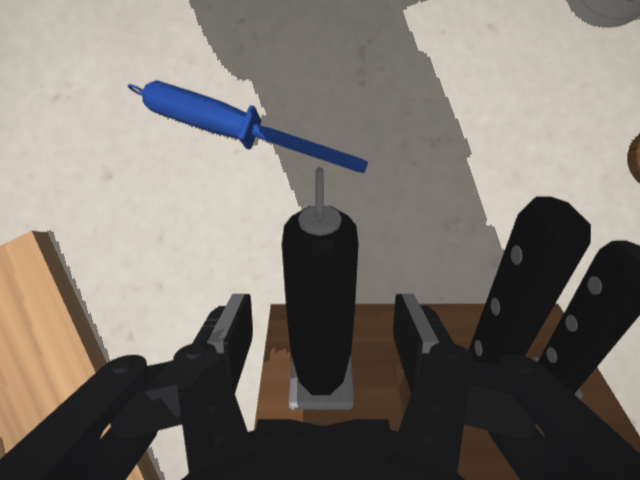

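The handle (columns 285–356, centre 320) sits midway between the pads (inner edges 250 and 395), at mid length. Closing.

Request:
jog_arm([
  [[0,0,0],[0,0,0],0.6],
  [[0,0,0],[0,0,0],0.8],
  [[0,0,0],[0,0,0],1],
  [[0,0,0],[0,0,0],1],
  [[0,0,0],[0,0,0],1],
], newtons=60)

```text
time_s: 5.15
tool_pos: [503.0, 122.7, 161.5]
eef_rot: [-0.404, -2.732, -0.079]
wrist_force: [0.6, -2.1, 8.1]
opening: 24.9
grip_force: 59.4
```

Request:
jog_arm([
  [[-2.7,0.8,2.8],[0,0,0],1],
  [[-6.8,2.1,7.1],[0,0,0],1],
  [[-10.1,3.1,10.6],[0,0,0],1],
  [[-13.5,4.1,14.1],[0,0,0],1],
  [[-16.9,5.2,17.7],[0,0,0],1],
])

```text
time_s: 5.65
tool_pos: [485.4, 128.1, 178.2]
eef_rot: [-0.404, -2.731, -0.078]
wrist_force: [5.0, -1.0, -0.3]
opening: 24.6
grip_force: 58.7
```

Request:
jog_arm([
  [[-6.8,2.1,7.1],[0,0,0],1],
  [[-13.5,4.1,14.1],[0,0,0],1],
  [[-20.3,6.2,21.2],[0,0,0],1],
  [[-27,8.3,28.3],[0,0,0],1],
  [[-33.8,10.4,35.4],[0,0,0],1],
])

```text
time_s: 6.15
tool_pos: [450.5, 138.7, 213.7]
eef_rot: [-0.404, -2.729, -0.078]
wrist_force: [0.2, 0.3, -0.8]
opening: 24.9
grip_force: 58.7
```

Request:
jog_arm([
  [[-6.8,2.1,7.1],[0,0,0],1],
  [[-13.5,4.1,14.1],[0,0,0],1],
  [[-20.3,6.2,21.2],[0,0,0],1],
  [[-27,8.3,28.3],[0,0,0],1],
  [[-33.8,10.4,35.4],[0,0,0],1],
])

```text
time_s: 6.65
tool_pos: [417.0, 149.0, 249.0]
eef_rot: [-0.404, -2.73, -0.078]
wrist_force: [0.3, -0.2, -0.9]
opening: 25.1
grip_force: 58.7
```

```bash
python3 ori.py -17 -22
```

```text
{'time_s': 6.65, 'tool_pos': [417.02, 149.04, 249.04], 'joint_pos': [0.21, 0.4, 0.19, 1.7, 0.18, 0.48], 'wrist_force': [0.35, -0.22, -0.93], 'opening': 25.07, 'grip_force': 58.74} tz [-0.36   0.108 -0.927] ty [ 0.29   0.957 -0.001]
turn [ 0.01 -0.07 -0.17]
```

Request:
jog_arm([
  [[-10,3,10],[0,0,0],1],
  [[-20,6,20],[0,0,0],1],
  [[-25,8,35],[0,0,0],1],
  [[-25,0,50],[0,0,0],1],
  [[-25,-20,60],[0,0,0],1],
])

```text
time_s: 7.15
tool_pos: [391.9, 129.6, 310.0]
eef_rot: [-0.401, -2.731, -0.079]
wrist_force: [0.0, -0.6, -1.2]
opening: 24.9
grip_force: 58.9
```

Request:
jog_arm([
  [[5,-25,0],[-2.2,-7.2,0],1],
  [[10,-55,0],[-4.5,-14.8,0],1],
  [[15,-85,0],[-6.7,-22,0],1],
  [[20,-115,0],[-9,-29.6,0],1],
  [[20,-140,0],[-11.2,-36.8,0],1],
])

```text
time_s: 7.65
tool_pos: [412.5, -12.1, 309.5]
eef_rot: [0.419, 2.82, -0.064]
wrist_force: [0.4, 0.1, -1.1]
opening: 24.7
grip_force: 59.0
```

```bash
python3 ori.py 7.5 23
```

```text
{'time_s': 7.65, 'tool_pos': [412.53, -12.15, 309.52], 'joint_pos': [0.05, -0.23, -0.32, 1.2, -0.1, 0.33], 'wrist_force': [0.4, 0.15, -1.11], 'opening': 24.66, 'grip_force': 58.98} tz [ 0.276 -0.085 -0.957] ty [ 0.291  0.957 -0.001]
turn [-0.44 -6.23 24.37]
```

Request:
jog_arm([
  [[13,-20,-30],[-0.1,-1.5,6.1],1],
  [[26,-40,-65],[-0.2,-3.1,12.2],1],
  [[39,-60,-100],[-0.3,-4.7,18.3],1],
  [[52,-80,-135],[-0.4,-6.2,24.4],1],
  [[63,-98,-165],[-0.4,-6.2,24.4],1],
])

```text
time_s: 8.15
tool_pos: [474.7, -110.1, 142.3]
eef_rot: [-0.185, 2.741, 0.037]
wrist_force: [1.7, -0.7, -1.3]
opening: 24.8
grip_force: 59.1
```

```bash
python3 ori.py 7.5 23; python3 - <<'E'
from h import *
s=monitor.state();im=get_image("wrist")
np.save("w4.npy",np.array([s["tool_pos"],s["eef_rot"]]))
t=get_image("top");cv2.imwrite("w4w.png",im);cv2.imwrite("w4t.png",t)
k=cv2.resize(t[170:320,220:440],None,fx=2,fy=2,interpolation=cv2.INTER_CUBIC)
k=np.vstack([k,np.zeros((180,440,3),np.uint8)]);w=cv2.resize(im,(360,270));w=np.vstack([w,np.zeros((210,360,3),np.uint8)])
sc=get_image("scene");w[210+60:480]=cv2.resize(sc[200:320,260:466],(360,210))
cv2.imwrite("pics/p4.png",np.hstack([k,w]))
E
```

```text
{'time_s': 8.15, 'tool_pos': [474.68, -110.06, 142.27], 'joint_pos': [-0.34, -0.07, -0.66, 0.63, 0.18, -0.45], 'wrist_force': [1.66, -0.71, -1.28], 'opening': 24.8, 'grip_force': 59.08} tz [ 0.381  0.052 -0.923] ty [-0.134  0.991  0.   ]
turn [ 0.04 -0.36 -0.21]
```

View pics/p4.png

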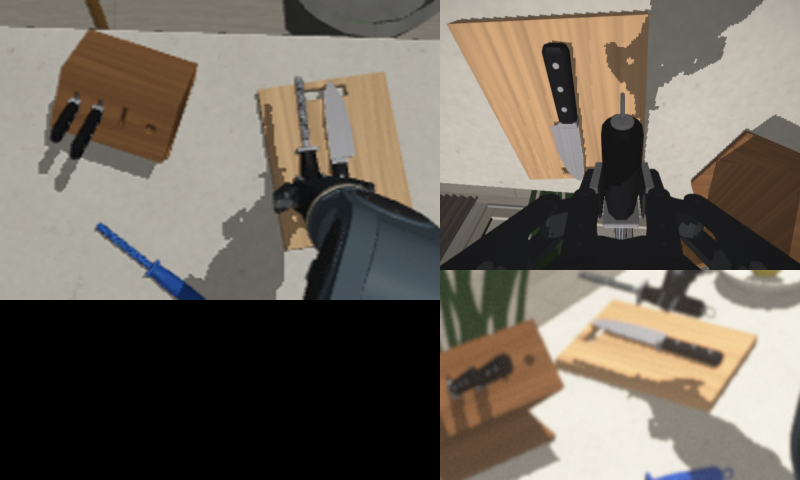

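Pictures: steel held level-ish over the board, left of and parallel to the knife; top view tip (369,209), guard (374,245); scene view tip (340,202), guard (377,211). Block and its two knives look unmoved.

```bash
python3 - <<'E'
from h import *
T=cam("top");S=cam("scene")
g=tri([ray(T,(374,245)),ray(S,(377,211.5))]);b=tri([ray(T,(369,209)),ray(S,(340,202))]);e=b-g
print(g,b,np.linalg.norm(e),"yaw",np.degrees(np.arctan2(e[1],e[0])),"pitch",np.degrees(np.arcsin(e[2]/np.linalg.norm(e))))
for p in(g,b): print(proj(T,p),proj(S,p))
a=np.load("w4.npy");W=cam("wrist",dict(tool_pos=a[0],eef_rot=a[1]));im=cv2.imread("w4w.png");k=640/360
# knife handle butt + bolster centres in wrist view, butt of steel (z~150)
f=lambda x,y:((x-440)*k,y*k)
print("knife butt/bolster",onz(W,f(554,44),36),onz(W,f(566,122),36),"steel butt",onz(W,f(623,121),153))
E
```

```text
[ 512.06763749 -109.45368095  148.96138881] [614.96992473 -95.28448175 148.17984864] 103.87616535537225 yaw 7.840079158242117 pitch -0.43108422431036136
[373.97483865 244.95646995] [377.05559993 211.50656442]
[368.7803061  208.63973454] [340.457302   202.07268117]
knife butt/bolster [ 421.11957143 -181.78128626   36.        ] [ 515.5740551  -173.79111811   36.        ] steel butt [ 416.77524196 -115.73108822  153.        ]
```

Request:
jog_arm([
  [[1,0,-25],[0,0,0],1],
  [[2,1,-50],[0,0,0],1],
  [[3,2,-75],[0,0,0],1],
  [[3,2,-95],[0,0,0],1],
  [[3,2,-105],[0,0,0],1],
])

```text
time_s: 8.8
tool_pos: [478.5, -106.0, 38.5]
eef_rot: [-0.182, 2.742, 0.037]
wrist_force: [1.3, 0.2, -1.3]
opening: 24.6
grip_force: 59.4
```

Request:
jog_arm([
  [[0,0,-1],[0,0,0],1],
  [[0,0,-2],[0,0,0],1],
  [[0,0,-3],[0,0,0],1],
  [[0,0,-4],[0,0,0],1],
  [[0,0,-5],[0,0,0],1],
])

```text
time_s: 9.3
tool_pos: [478.9, -107.2, 34.0]
eef_rot: [-0.181, 2.742, 0.036]
wrist_force: [-0.6, 0.1, -0.5]
opening: 24.7
grip_force: 59.4
```

Request:
jog_arm([
  [[0,0,-1],[0,0,0],1],
  [[0,0,-2],[0,0,0],1],
  [[0,0,-3],[0,0,0],1],
  [[0,0,-4],[0,0,0],1],
  [[0,0,-5],[0,0,0],1],
])

```text
time_s: 9.8
tool_pos: [478.6, -107.2, 28.3]
eef_rot: [-0.181, 2.743, 0.037]
wrist_force: [-0.1, 0.2, -2.0]
opening: 24.9
grip_force: 59.4
```

Request:
jog_arm([
  [[0,0,-0.5],[0,0,0],1],
  [[0,0,-1],[0,0,0],1],
  [[0,0,-1.5],[0,0,0],1],
  [[0,0,-2],[0,0,0],1],
  [[0,0,-2.5],[0,0,0],1],
])

```text
time_s: 10.3
tool_pos: [478.6, -107.1, 25.9]
eef_rot: [-0.181, 2.742, 0.037]
wrist_force: [-0.4, -0.5, -1.4]
opening: 24.9
grip_force: 59.4
```

Request:
jog_arm([
  [[0,0,-0.5],[0,0,0],1],
  [[0,0,-1],[0,0,0],1],
  [[0,0,-1.5],[0,0,0],1],
  [[0,0,-1.5],[0,0,0],1],
])

```text
time_s: 10.7
tool_pos: [478.7, -107.2, 25.0]
eef_rot: [-0.181, 2.742, 0.037]
wrist_force: [-11.6, 0.4, 18.2]
opening: 24.5
grip_force: 62.4
```

Request:
jog_arm([
  [[0,0,-0.5],[0,0,0],1],
  [[0,0,-1],[0,0,0],1],
  [[0,0,-1],[0,0,0],1],
])

```text
time_s: 11.0
tool_pos: [478.8, -107.2, 24.9]
eef_rot: [-0.18, 2.741, 0.036]
wrist_force: [-31.1, 2.7, 51.2]
opening: 24.9
grip_force: 67.4
```

Contact made; easing off before releasing.

Request:
jog_arm([
  [[0,0,0.7],[0,0,0],1],
  [[0,0,1.3],[0,0,0],1],
  [[0,0,1.3],[0,0,0],1],
], newtons=25)

```text
time_s: 11.3
tool_pos: [478.7, -107.2, 25.0]
eef_rot: [-0.181, 2.742, 0.036]
wrist_force: [-6.4, 1.0, 11.1]
opening: 24.8
grip_force: 61.2
```

Request:
jog_arm([
  [[0,0,0.3],[0,0,0],1],
  [[0,0,0.3],[0,0,0],0.7],
  [[0,0,0.3],[0,0,0],0.66],
  [[0,0,0.3],[0,0,0],0.6],
  [[0,0,0.3],[0,0,0],0.5],
])

```text
time_s: 11.8
tool_pos: [478.7, -107.1, 25.0]
eef_rot: [-0.181, 2.742, 0.037]
wrist_force: [0.1, -0.7, -0.2]
opening: 42.5
grip_force: 0.0
```

Request:
jog_arm([
  [[0,0,0],[0,0,0],0.5],
  [[0,0,0],[0,0,0],0.5],
  [[-1,0,3],[0,0,0],0.5],
  [[-3,0,8],[0,0,0],0.5],
  [[-6,-1,15],[0,0,0],0.5],
])

```text
time_s: 12.3
tool_pos: [472.3, -108.0, 40.4]
eef_rot: [-0.181, 2.743, 0.037]
wrist_force: [-0.7, 0.1, 0.0]
opening: 42.6
grip_force: 0.0
```

Request:
jog_arm([
  [[-8,-1,20],[0,0,0],0.5],
  [[-19,-3,46],[0,0,0],0.5],
  [[-34,-4,83],[0,0,0],0.5],
  [[-50,-6,120],[0,0,0],0.5],
  [[-65,-8,160],[0,0,0],0.5],
])

```text
time_s: 12.8
tool_pos: [406.1, -115.8, 201.9]
eef_rot: [-0.181, 2.742, 0.036]
wrist_force: [1.1, 0.1, -0.1]
opening: 42.9
grip_force: 0.0
```

Request:
jog_arm([
  [[-20,-20,20],[0,0,0],0.5],
  [[-25,-55,40],[0,0,0],0.5],
  [[-30,-90,50],[0,0,0],0.5],
  [[-30,-120,50],[0,0,0],0.5],
  [[-30,-120,50],[0,0,0],0.5],
])

```text
time_s: 13.3
tool_pos: [377.2, -239.0, 250.8]
eef_rot: [-0.177, 2.742, 0.034]
wrist_force: [-0.2, 0.8, -0.5]
opening: 42.9
grip_force: 0.0
```

```bash
python3 - <<'E'
from h import *
t=get_image("top");w=get_image("wrist");s=get_image("scene")
k=cv2.resize(t[170:320,140:440],(600,300),interpolation=cv2.INTER_CUBIC)
b=np.hstack([cv2.resize(w,(300,225)),cv2.resize(s[200:390,140:460],(300,225))])
cv2.imwrite("pics/p5.png",np.vstack([k,b]));print({x:np.round(monitor.state()[x],1) for x in("time_s","tool_pos","wrist_force")})
E
```

```text
{'time_s': np.float64(13.4), 'tool_pos': array([ 377.2, -235.7,  250.2]), 'wrist_force': array([-0.3,  0.4,  0.7])}
```

View pics/p5.png

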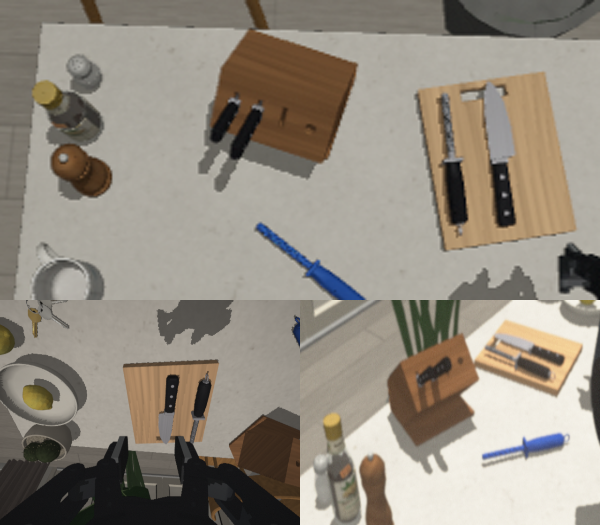

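The steel lies flat on the board, guard at crop (453,160), handle toward the robot like the knife's (503,195). There is a clear gap between them, and the block and seasonings stand as before. Handing in.

```bash
python3 -c "
from bench import workorder;print(workorder.job_done())"
```

```text
the job is handed in; nothing more can be done
None
```

The honing steel is out of the block and lying flat on the cutting board, left of the chef's knife, with its handle at the same end and a clear gap between them. In the last pictures the block, its two knives, the chef's knife and the seasonings stood as before. It was handed in at about 13 s, though setting the steel down briefly read about 51 N at the wrist before I eased off.

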